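# Lock the storage box: hasp over staple, pin through the eye

## Task

Lock the black storage box with the yellow lid: swing its flipped-up metal hasp strap over and fully down against the sloping front so that the staple eye stands through the strap's slot, then take the retaining pin out of the wooden offcut and drop it, shank first, through the eye until its collar rests on the eye. Let go of everything, and leave the tin, the tape roll and the spanner where they are.

Things in the scene. Friction and masses are not known exactly. Their poses are not given: they have to be found in the camera images.
- chest: Fixed black box with a yellow lid, 220 mm wide (y; lid 232), 160 high. Origin on the bench straight below the middle of its top front edge; its x points out of the front, which looks away from the robot at yaw 0. From that edge the front slopes down and out for 146 mm, 0.611 rad (35 deg) from vertical, ending 84 mm farther out at 40 mm height. The flat lid reaches 162 mm back (-x). It stays shut.
- eye: Steel staple eye on the sloping front. Origin: centre of the upper mouth of its hole, 32.5 mm out (chest x) from the top front edge, 145 mm above the bench. z runs up along the hole, parallel to the slope (0.611 rad from vertical); x straight off the face; y along the box's width. Square through hole 13 x 13 mm, 16 long (z 0 to -16). Eye 24 mm wide (y), from the face (x=-18) to x=+12.5 mm.
- hasp (a joint): Hinge of the hasp strap, rad. 0 = closed along the sloping front, eye through its slot; it grows as the strap swings out and up: 0.96 level, pointing away from the box; 2.53 straight up; 3.6 stop, leaning back over the lid. Stiff: stays where it is left; needs about 0.03 N m plus at most 0.03 for its weight. Starts at 2.4 to 3.0.
- hasp_hinge (a point): Middle of the hasp's hinge axis, on the top front edge, 160 mm above the bench; the axis runs along the chest's y. The flat strap is 44 mm wide, 4 mm thick, its outer face 4.5 mm outside the axis; the knuckle is 8 mm thick. A slot 30 mm wide runs from 27 to 58 mm from the axis; the strap is whole from 4 to 27 and from 58 to 78 mm.
- hasp_end (a point): Centre of the rolled bar at the free end of the strap, 10 mm thick, 44 mm long (along the hinge axis), 80 mm from the hinge axis.
- pin_grip (a point): Centre of the retaining pin's black round handle, 15 mm diameter, 45 long; z points from shank to handle. Pin 91 mm long, about 55 g. Handle top 23 mm above this point; steel collar (22 diameter, 4 thick), underside 26 mm below; then the shank, 10 diameter, 42 long, its last 8 mm tapering to 5. It starts upright in the offcut's hole, collar on the wood, this point 71 mm above the bench.
- pin_collar (a point): Centre of the underside of the pin's collar, 26 mm below the handle's centre; same axes as the pin.
- offcut: Fixed lumber block 100 x 89 x 45 mm high on the bench, origin at the centre of its underside, with a 12 mm through hole in the middle of its top where the pin stands at the start.
- tin: Closed steel tin, 90 mm in diameter, 110 mm high, 0.6 kg, standing on the bench; origin at the centre of its base. Leave it alone.
- tape: Roll of grey tape lying flat, 100 mm outside diameter, 48 mm high; origin at the centre of its underside. Leave it alone.
- spanner: Steel spanner lying flat on the bench; origin at its middle, x along its length. Leave it alone.

How it is judged:
By the outcome, as a careful person would: the job done as asked, in the order asked, and still so for the second after the job is handed in, with the robot touching nothing.
It also fails if it takes over 61 s, if anything falls off the work surface, if the arm or the gripper's body presses on something with over 40 N, if the wrist force passes 120 N, or if a joint passes its speed limit or range.

## Robot

A 7-joint arm with a two-finger parallel gripper is mounted at the origin on the work surface. World frame = base frame: x ahead of the robot, y to its left, z up, the work surface at z = 0. Lengths are in m, angles in rad, forces in N, time in s.
With the tool pointing down it reaches from about 0.4 to 0.875 m from the base axis. Payload 6.5 kg.
Tool frame: the origin (TCP) lies between the finger pads; the fingertips stand 14 mm ahead of it and the grasp point (between the pads) lies 5 mm behind it; z points along the fingers, y is the line along which they close (so a half turn about z gives the same grasp; the last joint's range is limited). The gripper opens to 85 mm and grips with 20 to 120 N. Pads are 22 mm wide; open, the fingers measure 114 mm over their backs; the gripper's body (76 mm by 85 mm) begins 54 mm behind the grasp point. The pads swing forward as they close: fully open they stand 13 mm farther back than shut.
Start: joints at [-1.323, 0.536, -0.004, 1.538, 0.003, 1.067, -0.071], TCP at [0.201, 0.618, 0.245] pointing down, gripper open.
Joint ranges: [-2.7, 2.7], [-0.37, 2.16], [-1.27, 1.26], [0.24, 2.4], [-1.31, 4.45], [0.19, 1.91], [-2.76, 2.76]. Speed limits (rad/s): [2.39, 2.39, 3.14, 3.14, 3.14, 3.14, 3.14].

## Interface

Orientations are given as a rotation vector (axis times angle).
In Python, from cell import sense, vision, job_done gives the robot as it stands.
- The arm moves only by the tool play_rows, never from a script. Its argument "motion" is a list of rows, each a list of 2 entries, a list of its own where there are three numbers: the shift along the tool's x, y, z as a fraction of full scale, then the turn, a rotation vector about the tool's x, y, z as a fraction of full scale. In form: [[[x, y, z], [wx, wy, wz]], ...]. A call has 1 to 10 rows; each row is the pose to reach, as a shift and turn from the pose commanded when the call began, along the tool's axes at that moment, turning the shorter way round; what a row does not reach only later rows make up. Full scale, the value 1, is 0.1 m for a shift and pi rad for a turn. A row lasts 1/8 s, in which the tool goes at most 62.5 mm and 10.7 degrees, less where a joint would pass 70% of its speed; a pose out of reach is approached as far as the arm can. A call with a number of a shift or a turn outside -1 to 1 is refused whole. A call with a gripper value outside its range is refused whole. "gripper" is the closure, from -1 (fully open) to 1 (shut), so that 0 is half open, set as the call begins (left out, the last holds). The fingers move at their own pace and stop on an object; "newtons" is the grip in N (left out, the last holds). Time passes only in rows, so rows that repeat a pose let the fingers close. It gives the time, the measured TCP pose, the force, the opening and the grip force at its end, in the units of the state.
- sense(): the state, without advancing time (a new reading comes with each control period).
- vision.snapshot(name): name is "scene" or "top" or "wrist"; returns a dict with "image" (480x640x3 uint8, blue, green, red), "range_z" (480x640 float32, m along the optical axis (not along the pixel's ray), 0 where there is no reading), "vertical_fov" (degrees; the focal length in pixels is half the picture's height over the tangent of half this angle, whatever the lens; pixels are square), "cx", "cy" (the principal point, pixels), "dist_coeffs" ([k1, k2, p1, p2, k3] as OpenCV has them; the pictures are not rectified), "rvec" (rotation vector, rad) and "tvec" (3), from world to camera coordinates, as OpenCV has them; the wrist camera has in their place "tool_from_camera" (4x4, takes a point from camera to tool coordinates, whose origin is the TCP and whose axes are the flange's). Camera axes: x right, y down, z forward; pixel columns grow to the right and rows downward; lengths in m; the calibration is good to about 2 mm. A picture is of the moment at which its call begins: read the wrist's pose just before it.
- job_done(): hands the job in; it is judged then, once.
The state is a dict: "t": time; "qpos": joint angles; "joint_vel": joint speeds; "joint_efforts": joint torques, N m; "tool_pos": TCP position; "ee_rot": TCP orientation; "ft_force": force on the tool from outside, world axes, zero at the start; "ft_torque": the same for the moment, N m; "opening": finger opening in m; "gripper_force": force on a finger pad.
Only numpy, scipy, OpenCV 4.12 (cv2) and the standard library are available. Lean on these libraries where they do the work, as an engineer would, in place of code of your own. Each camera call takes 0.05 s, during which the arm holds its last target. There are 200 camera calls.

## Working session

There is one attempt and no reset: what is moved stays moved. The work goes in short steps, Python scripts to look and compute and a tool call to move; the robot and the scene stay as the last step left them, time stands still between calls to the robot, and variables do not carry over. Pictures are saved under pics/ and viewed, at most 10 in all, crops included, and the job is handed in when it is done.

Besides the shell and the picture viewer there is one more tool, called after "Emit:" by a JSON object that holds its "name" and its "arguments". play_rows: Moves the arm, as the interface text tells. Its arguments: {"type":"object","properties":{"motion":{"type":"array","items":{"type":"array"}},"gripper":{"type":"number"},"newtons":{"type":"number"}},"required":["motion"]}

```bash
mkdir -p pics; ls
cat > h.py <<'E'
import numpy as np, cv2
from scipy.spatial.transform import Rotation as R
from cell import sense, vision, job_done
def snap(name):
    s=sense(); d=vision.snapshot(name)
    f=240/np.tan(np.radians(d["vertical_fov"])/2)
    d["K"]=np.array([[f,0,d["cx"]],[0,f,d["cy"]],[0,0,1]])
    if "rvec" in d and d.get("rvec") is not None:
        Rm=R.from_rotvec(np.ravel(d["rvec"])).as_matrix(); t=np.ravel(d["tvec"])
        d["Rwc"]=Rm.T; d["c"]=-Rm.T@t
    else:
        T=np.array(d["tool_from_camera"]); Rt=R.from_rotvec(s["ee_rot"]).as_matrix()
        d["Rwc"]=Rt@T[:3,:3]; d["c"]=Rt@T[:3,3]+np.array(s["tool_pos"])
    return d
def cloud(d):
    v,u=np.mgrid[0:480,0:640]
    p=cv2.undistortPoints(np.stack([u,v],-1).reshape(-1,1,2).astype(np.float64),d["K"],np.array(d["dist_coeffs"],float)).reshape(480,640,2)
    ray=np.dstack([p,np.ones((480,640))])
    d["ray"]=ray@d["Rwc"].T
    P=d["ray"]*d["range_z"][...,None]+d["c"]
    P[d["range_z"]==0]=np.nan
    return P
def onplane(d,u,v,z):
    p=cv2.undistortPoints(np.array([[[u,v]]],float),d["K"],np.array(d["dist_coeffs"],float))[0,0]
    r=d["Rwc"]@np.array([p[0],p[1],1]); return d["c"]+r*(z-d["c"][2])/r[2]
def rows_to(pos,rot=None):
    """shift (fraction) and turn (fraction) in present tool axes"""
    s=sense(); Rt=R.from_rotvec(s["ee_rot"])
    sh=Rt.inv().apply(np.array(pos)-s["tool_pos"])/0.1
    tu=np.zeros(3) if rot is None else (Rt.inv()*rot).as_rotvec()/np.pi
    return sh.round(3),tu.round(4)
E
python3 - <<'E'
from h import *
s=sense(); print({k:np.round(v,3) for k,v in s.items()})
a=snap("scene"); b=snap("top")
for n,d in(("scene",a),("top",b)):
    cv2.imwrite(f"pics/{n}0.png",d["image"]); print(n,d["c"].round(3),d["vertical_fov"],d["dist_coeffs"])
    np.save(f"pics/{n}0.npy",cloud(d))
E
```

```text
pics
{'t': np.float64(0.0), 'qpos': array([-1.323,  0.537, -0.004,  1.539,  0.003,  1.067, -0.071]), 'joint_vel': array([-0.002,  0.001, -0.001,  0.002, -0.001, -0.001,  0.002]), 'joint_efforts': array([-1.0000e-03, -5.8339e+01,  1.0490e+00, -2.5910e+01,  1.2000e-02,
        9.0000e-03,  0.0000e+00]), 'tool_pos': array([0.2  , 0.618, 0.244]), 'ee_rot': array([-4.910e-01, -3.103e+00,  3.000e-03]), 'ft_force': array([-0.056,  0.15 ,  0.616]), 'ft_torque': array([ 0.008, -0.03 ,  0.001]), 'gripper_force': np.float64(0.0), 'opening': np.float64(0.086)}
scene [1.085 0.385 0.837] 49.75559507131594 [-0.15073016  0.          0.          0.          0.        ]
top [0.357 0.007 1.232] 45.65793827732624 [-0.11989252  0.          0.          0.          0.        ]
```

View pics/scene0.png

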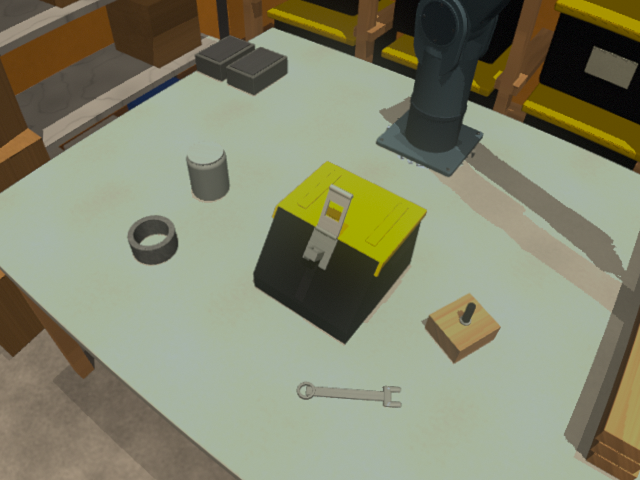

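View pics/top0.png

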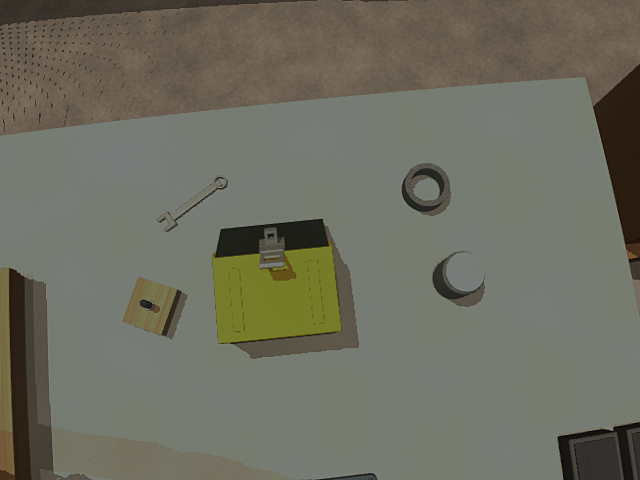

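The scene view shows the chest at the centre, with the strap standing up and leaning back slightly at about (335,220). The eye is near (318,255), and the offcut with the pin is at (465,320). In the top view the lid is at (275,295), the strap at (272,248) and the pin at (150,305).

```bash
cat > m.py <<'E'
from h import *
def measure(tag):
    out=[]
    for n in("scene","top"):
        im=cv2.imread(f"pics/{n}{tag}.png"); P=np.load(f"pics/{n}{tag}.npy"); hsv=cv2.cvtColor(im,cv2.COLOR_BGR2HSV)
        box=(P[...,0]>.3)&(P[...,0]<.95)&(abs(P[...,1])<.5)
        y=(hsv[...,0]>22)&(hsv[...,0]<34)&(hsv[...,1]>180)&(abs(P[...,2]-.16)<.012)&box
        q=P[y]; r=cv2.minAreaRect(q[:,:2].astype(np.float32)); print(n,"lid",r,np.median(q[:,2]).round(4),y.sum())
        print(" corners",cv2.boxPoints(r).round(3).tolist())
        w=(abs(P[...,2]-.045)<.006)&(P[...,1]>.15)&(P[...,1]<.5)&(P[...,0]>.3)&(P[...,0]<.8)
        q=P[w]; r=cv2.minAreaRect(q[:,:2].astype(np.float32)); print(" offcut",r,np.median(q[:,2]).round(4))
        c=np.array(r[0]); pin=(P[...,2]>.06)&(P[...,2]<.12)&(np.hypot(P[...,0]-c[0],P[...,1]-c[1])<.05)
        print(" pin",P[pin].mean(0).round(4),P[pin].max(0).round(4),pin.sum())
        tp=pin&(P[...,2]>.09); print(" pintop",np.nanmean(P[tp],0).round(4),tp.sum())
        g=(hsv[...,1]<90)&(P[...,2]>.168)&(P[...,2]<.26)&box
        q=P[g]; np.save(f"pics/strap_{n}.npy",q); print(" strap",q.shape,q.mean(0).round(4),q.min(0).round(4),q.max(0).round(4))
E
python3 -c "
from m import *
measure('0')"
```

```text
scene lid ((0.48751676082611084, 0.05355025827884674), (0.23182469606399536, 0.17094238102436066), 89.82744598388672) 0.1602 6741
 corners [[0.4020000100135803, -0.06199999898672104], [0.5730000138282776, -0.06300000101327896], [0.5730000138282776, 0.16899999976158142], [0.4020000100135803, 0.17000000178813934]]
 offcut ((0.5344158411026001, 0.2679884433746338), (0.22551070153713226, 0.2433769851922989), 87.3084716796875) 0.0453m.py:13: RuntimeWarning: Mean of empty slice.
  print(" pin",P[pin].mean(0).round(4),P[pin].max(0).round(4),pin.sum())
  ret = um.true_divide(
Traceback (most recent call last):
  File "m.py", line 13, in measure
    print(" pin",P[pin].mean(0).round(4),P[pin].max(0).round(4),pin.sum())
                                         ~~~~~~~~~~^^^
ValueError: zero-size array to reduction operation maximum which has no identity
```

```bash
sed -i 's/(P\[...,1\]>.15)/(P[...,1]>.2)\&(hsv[...,1]>60)/; s/P\[...,2\]-.16)<.012/P[...,2]-.1605)<.004/' m.py
python3 -c "
from m import *
measure('0')
for n in('scene','top'):
  q=np.load(f'pics/strap_{n}.npy'); m=q.mean(0); q=q[np.linalg.norm(q-m,axis=1)<.06]
  m=q.mean(0); U,S,V=np.linalg.svd(q-m,full_matrices=False); print(n,m.round(4),V.round(3).tolist(),S.round(3),q.min(0).round(3),q.max(0).round(3))
"
```

```text
scene lid ((0.4857153296470642, 0.053611256182193756), (0.16797301173210144, 0.23186475038528442), 0.028024809435009956) 0.1602 6646
 corners [[0.4020000100135803, 0.17000000178813934], [0.4020000100135803, -0.06199999898672104], [0.5699999928474426, -0.06199999898672104], [0.5699999928474426, 0.17000000178813934]]
 offcut ((0.5011173486709595, 0.3231038451194763), (0.09036406874656677, 0.10341059416532516), 66.1014404296875) 0.0453
 pin [0.5046 0.323  0.0827] [0.5101 0.3304 0.0982] 155
 pintop [0.5021 0.3227 0.0944] 61
 strap (736, 3) [0.5431 0.0527 0.2043] [0.5232 0.029  0.1681] [0.565  0.0745 0.2386]
top lid ((0.4829849302768707, 0.05096746236085892), (0.2302534431219101, 0.16390064358711243), 89.74971008300781) 0.1599 268
 corners [[0.4009999930858612, -0.06400000303983688], [0.5640000104904175, -0.06499999761581421], [0.5649999976158142, 0.16599999368190765], [0.4020000100135803, 0.16599999368190765]]
 offcut ((0.4995071291923523, 0.321491539478302), (0.09177421778440475, 0.10069113969802856), 65.69007873535156) 0.045
 pin [0.4987 0.3197 0.0854] [0.5063 0.3278 0.0977] 73
 pintop [0.4996 0.3214 0.0939] 40
 strap (289, 3) [0.5374 0.0507 0.211 ] [0.5207 0.0295 0.1683] [0.5615 0.0722 0.2377]
scene [0.5431 0.0527 0.2043] [[0.44, -0.02, -0.898], [-0.006, -1.0, 0.019], [0.898, 0.003, 0.44]] [0.687 0.382 0.043] [0.523 0.029 0.168] [0.565 0.074 0.239]
top [0.5374 0.0507 0.211 ] [[0.453, -0.011, -0.891], [0.01, 1.0, -0.007], [-0.891, 0.006, -0.454]] [0.464 0.217 0.032] [0.521 0.03  0.168] [0.562 0.072 0.238]
```

```bash
python3 -c "
from h import *
R0=R.from_rotvec([0,np.pi,0]); s=sense()
print(rows_to(np.array(s['tool_pos'])+[.05,-.085,.056],R0))"
```

```text
(array([-0.738, -0.655, -0.559]), array([-0.0005, -0.    , -0.0999]))
```

Emit:
{"name": "play_rows", "arguments": {"motion": [[[-0.37,-0.33,-0.56],[0,0,-0.05]],[[-0.74,-0.655,-0.56],[0,0,-0.1]],[[-0.74,-0.655,-0.56],[0,0,-0.1]]], "gripper": 0.28}}

```text
t: 0.48
tool_pos: [0.2551, 0.5296, 0.3023]
ee_rot: [0.009, 3.139, -0.001]
ft_force: [-0.2, 0.4, -0.1]
opening: 0.0324
gripper_force: 0.0
```

Emit:
{"name": "play_rows", "arguments": {"motion": [[[-0.23,-0.48,0],[0,0,0]],[[-0.46,-0.96,0],[0,0,0]],[[-0.46,-0.96,0],[0,0,0]]]}}

```text
t: 0.85
tool_pos: [0.299, 0.4337, 0.3009]
ee_rot: [0.01, 3.141, -0.004]
ft_force: [-0.3, 0.6, 0.1]
opening: 0.0304
gripper_force: 0.0
```

Emit:
{"name": "play_rows", "arguments": {"motion": [[[-0.23,-0.48,0],[0,0,0]],[[-0.46,-0.96,0],[0,0,0]],[[-0.46,-0.96,0],[0,0,0]]]}}

```text
t: 1.23
tool_pos: [0.3444, 0.3385, 0.301]
ee_rot: [0.009, 3.142, -0.002]
ft_force: [-0.6, 0.8, 0.0]
opening: 0.031
gripper_force: 0.0
```

Emit:
{"name": "play_rows", "arguments": {"motion": [[[-0.23,-0.48,0],[0,0,0]],[[-0.46,-0.96,0],[0,0,0]],[[-0.46,-0.96,0],[0,0,0]]]}}

```text
t: 1.6
tool_pos: [0.3901, 0.2433, 0.3011]
ee_rot: [0.008, 3.141, -0.001]
ft_force: [-0.4, 1.0, 1.0]
opening: 0.0306
gripper_force: 0.0
```

Emit:
{"name": "play_rows", "arguments": {"motion": [[[-0.23,-0.48,0],[0,0,0]],[[-0.46,-0.96,0],[0,0,0]],[[-0.46,-0.96,0],[0,0,0]]]}}

```text
t: 1.98
tool_pos: [0.4362, 0.1479, 0.3012]
ee_rot: [0.007, 3.141, -0.001]
ft_force: [-0.1, 1.6, -0.0]
opening: 0.0309
gripper_force: 0.0
```

Emit:
{"name": "play_rows", "arguments": {"motion": [[[-0.23,-0.48,0],[0,0,0]],[[-0.46,-0.96,0],[0,0,0]],[[-0.46,-0.96,0],[0,0,0]]]}}

```text
t: 2.35
tool_pos: [0.4823, 0.0523, 0.3012]
ee_rot: [0.005, 3.141, -0.001]
ft_force: [-1.1, 0.7, 1.5]
opening: 0.0305
gripper_force: 0.0
```

Run:
```python
from h import *
d=snap("wrist"); cv2.imwrite("pics/w1.png",d["image"]); P=cloud(d); np.save("pics/w1.npy",P); print(d["c"],d["Rwc"].round(2).tolist())
```

```text
[0.400929   0.0519461  0.42975668] [[0.0, 0.95, 0.32], [1.0, -0.0, -0.0], [-0.0, 0.32, -0.95]]
```

View pics/w1.png

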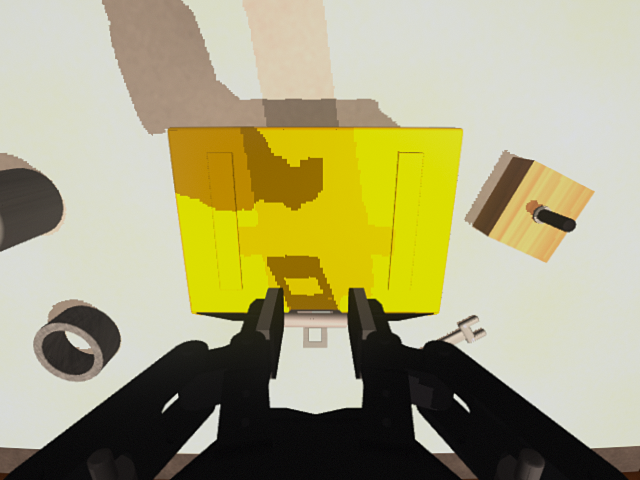

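The wrist view shows the strap, its bar and the eye all centred at about column 316, between the fingers, whose inner edges are at columns 283 and 348. The y position is therefore right, and I compute the swing arc next.

```bash
cat > arc.py <<'E'
from h import *
H=np.array([.565,.16])
def tcp(e,over=0.0,back=.012,r=.072,off=.006):
    d=np.array([np.cos(e),np.sin(e)]); n=np.array([-np.sin(e),np.cos(e)])
    C=H+r*d+(off-over)*n
    o=np.interp(e,[-.45,.5],[.011,-.011]); a=np.interp(e,[-.96,0.2],[np.radians(15),0])
    z=np.array([-np.sin(a),-np.cos(a)]); x=np.array([np.cos(a),-np.sin(a)])
    return C+o*x-back*z, a
if __name__=="__main__":
    p0=np.array(sense()["tool_pos"])
    for e in [2.0,1.7,1.4,1.1,.8,.5,.2,-.1,-.4,-.6,-.8,-.96]:
        t,a=tcp(e); print(e,t.round(4),round(a/np.pi,3),"rel tool x,z",((p0[0]-t[0])/.1).round(2),((p0[2]-t[1])/.1).round(2))
E
python3 arc.py
```

```text
2.0 [0.5186 0.235 ] 0.0 rel tool x,z -0.37 0.66
1.7 [0.5388 0.2426] 0.0 rel tool x,z -0.57 0.58
1.4 [0.5603 0.244 ] 0.0 rel tool x,z -0.79 0.57
1.1 [0.5813 0.2389] 0.0 rel tool x,z -1.0 0.62
0.8 [0.5999 0.2278] 0.0 rel tool x,z -1.18 0.73
0.5 [0.6143 0.2118] 0.0 rel tool x,z -1.33 0.89
0.2 [0.6303 0.1922] 0.0 rel tool x,z -1.49 1.09
-0.1 [0.6409 0.1706] 0.022 rel tool x,z -1.6 1.3
-0.4 [0.645 0.148] 0.043 rel tool x,z -1.64 1.53
-0.6 [0.6408 0.1341] 0.057 rel tool x,z -1.59 1.67
-0.8 [0.6329 0.1218] 0.072 rel tool x,z -1.51 1.79
-0.96 [0.6249 0.1132] 0.083 rel tool x,z -1.44 1.88
```

Emit:
{"name": "play_rows", "arguments": {"motion": [[[0,0,0.35],[0,0,0]],[[0,0,0.72],[0,0,0]],[[-0.1,0,0.72],[0,0,0]],[[-0.25,0,0.68],[0,0,0]],[[-0.4,0,0.65],[0,0,0]],[[-0.57,0,0.6],[0,0,0]],[[-0.7,0,0.58],[0,0,0]],[[-0.85,0,0.59],[0,0,0]],[[-1.0,0,0.63],[0,0,0]],[[-1.0,0,0.63],[0,0,0]]]}}

```text
t: 3.65
tool_pos: [0.5817, 0.0532, 0.2376]
ee_rot: [0.0, -3.141, 0.001]
ft_force: [-0.9, 0.6, -0.3]
opening: 0.0307
gripper_force: 0.0
```

```bash
python3 - <<'E'
from h import *
d=snap("scene"); cv2.imwrite("pics/s1.png",cv2.resize(d["image"][130:300,220:460],None,fx=3,fy=3))
E
python3 arc.py
```

```text
2.0 [0.5186 0.235 ] 0.0 rel tool x,z 0.62 0.03
1.7 [0.5388 0.2426] 0.0 rel tool x,z 0.42 -0.05
1.4 [0.5603 0.244 ] 0.0 rel tool x,z 0.21 -0.06
1.1 [0.5813 0.2389] 0.0 rel tool x,z -0.0 -0.01
0.8 [0.5999 0.2278] 0.0 rel tool x,z -0.19 0.1
0.5 [0.6143 0.2118] 0.0 rel tool x,z -0.33 0.26
0.2 [0.6303 0.1922] 0.0 rel tool x,z -0.49 0.46
-0.1 [0.6409 0.1706] 0.022 rel tool x,z -0.6 0.67
-0.4 [0.645 0.148] 0.043 rel tool x,z -0.64 0.9
-0.6 [0.6408 0.1341] 0.057 rel tool x,z -0.6 1.04
-0.8 [0.6329 0.1218] 0.072 rel tool x,z -0.52 1.16
-0.96 [0.6249 0.1132] 0.083 rel tool x,z -0.44 1.25
```

View pics/s1.png

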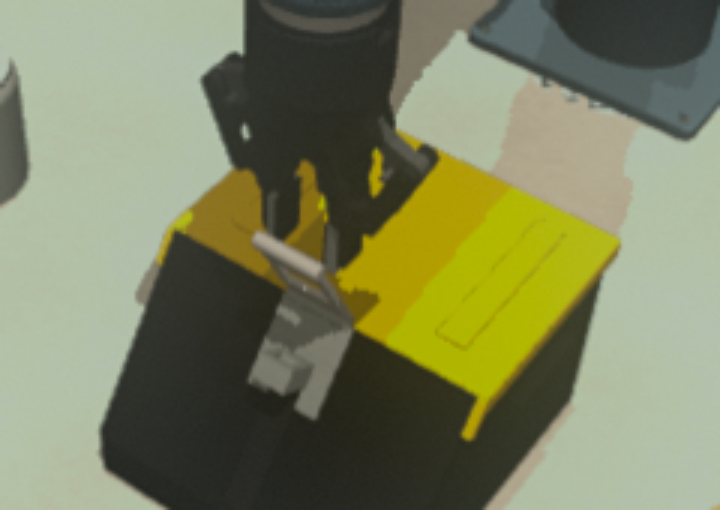

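The strap has swung past vertical towards the front, with the fingers behind it and its bar at about (290,255) in the crop. I continue along the arc.

Emit:
{"name": "play_rows", "arguments": {"motion": [[[-0.12,0,0.05],[0,0,0]],[[-0.25,0,0.17],[0,0,0]],[[-0.35,0,0.29],[0,0,0]],[[-0.45,0,0.41],[0,0,0]],[[-0.55,0,0.56],[0,0.01,0]],[[-0.61,0,0.7],[0,0.023,0]],[[-0.64,0,0.82],[0,0.035,0]],[[-0.64,0,0.92],[0,0.045,0]],[[-0.63,0,0.98],[0,0.05,0]],[[-0.63,0,0.98],[0,0.05,0]]]}}

```text
t: 4.95
tool_pos: [0.6437, 0.0532, 0.1397]
ee_rot: [0.001, -2.984, 0.0]
ft_force: [-0.8, 0.0, -0.3]
opening: 0.0305
gripper_force: 0.0
```

Run:
```python
from h import *
from arc import tcp
d=snap("scene"); cv2.imwrite("pics/s2.png",cv2.resize(d["image"][130:300,220:460],None,fx=3,fy=3))
for e,o in((-.7,0),(-.8,0),(-.9,0),(-.96,0),(-.96,.003),(-.96,.006)):
    t,a=tcp(e,o); print(e,o,rows_to([t[0],sense()["tool_pos"][1],t[1]],R.from_rotvec([0,a,0])*R.from_rotvec([0,np.pi,0])))
```

```text
-0.7 0 (array([0.048, 0.   , 0.135]), array([-0.    ,  0.0147,  0.0001]))
-0.8 0 (array([0.08, 0.  , 0.2 ]), array([-0.    ,  0.0219,  0.0001]))
-0.9 0 (array([0.119, 0.   , 0.262]), array([-0.    ,  0.0291,  0.0001]))
-0.96 0 (array([0.145, 0.   , 0.297]), array([-0.    ,  0.0334,  0.0001]))
-0.96 0.003 (array([0.167, 0.   , 0.318]), array([-0.    ,  0.0334,  0.0001]))
-0.96 0.006 (array([0.188, 0.   , 0.339]), array([-0.    ,  0.0334,  0.0001]))
```

View pics/s2.png

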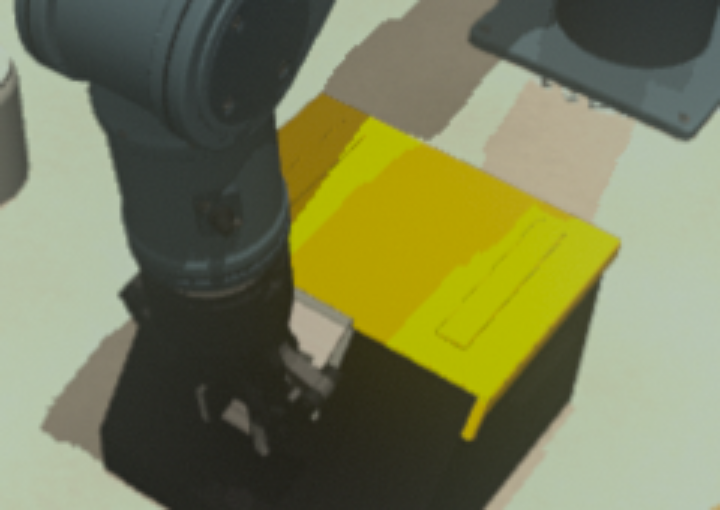

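The strap's upper part shows at about (320,335), nearly down and mostly hidden by the gripper. Next I press it home in small steps and watch the force.

Emit:
{"name": "play_rows", "arguments": {"motion": [[[0.05,0,0.135],[0,0.015,0]],[[0.08,0,0.2],[0,0.022,0]],[[0.12,0,0.262],[0,0.029,0]],[[0.145,0,0.3],[0,0.033,0]],[[0.16,0,0.31],[0,0.033,0]],[[0.16,0,0.31],[0,0.033,0]]]}}

```text
t: 5.75
tool_pos: [0.624, 0.0532, 0.1127]
ee_rot: [0.001, -2.883, -0.0]
ft_force: [1.6, 0.8, 1.8]
opening: 0.0309
gripper_force: 1.1
```

Emit:
{"name": "play_rows", "arguments": {"motion": [[[0.02,0,0.02],[0,0,0]],[[0.02,0,0.02],[0,0,0]]]}}

```text
t: 6.0
tool_pos: [0.6236, 0.0533, 0.1125]
ee_rot: [0.001, -2.888, -0.0]
ft_force: [6.2, -0.5, 5.4]
opening: 0.0306
gripper_force: 3.7
```

Emit:
{"name": "play_rows", "arguments": {"motion": [[[0.02,0,0.02],[0,0,0]],[[0.02,0,0.02],[0,0,0]]]}}

```text
t: 6.25
tool_pos: [0.6234, 0.0533, 0.1123]
ee_rot: [0.001, -2.893, -0.001]
ft_force: [8.8, 0.2, 10.0]
opening: 0.031
gripper_force: 6.1
```

Emit:
{"name": "play_rows", "arguments": {"motion": [[[-0.1,0,-0.2],[0,0,0]],[[-0.1,0,-0.6],[0,0,0]],[[-0.1,0,-1.0],[0,0,0]],[[-0.1,0,-1.0],[0,-0.04,0]],[[-0.1,0,-1.0],[0,-0.08,0]],[[-0.1,0,-1.0],[0,-0.08,0]]], "gripper": 0}}

```text
t: 7.0
tool_pos: [0.6513, 0.0533, 0.2035]
ee_rot: [0.001, -3.13, -0.001]
ft_force: [0.5, -0.1, 0.6]
opening: 0.0428
gripper_force: 0.0
```

Run:
```python
from h import *
R0=R.from_rotvec([0,np.pi,0]); s=sense(); print(s["tool_pos"],s["ee_rot"])
print(rows_to(np.array(s["tool_pos"])+[-.04,.09,.02],R0))
```

```text
[0.65133497 0.05329159 0.20348339] [ 6.83901942e-04 -3.12953456e+00 -5.34060869e-04]
(array([ 0.402,  0.9  , -0.195]), array([ 0.0001, -0.0038,  0.0001]))
```

Emit:
{"name": "play_rows", "arguments": {"motion": [[[0.25,0.45,-0.1],[0,-0.004,0]],[[0.5,0.9,-0.1],[0,-0.004,0]],[[0.5,0.9,-0.1],[0,-0.004,0]]]}}

```text
t: 7.38
tool_pos: [0.602, 0.1492, 0.2135]
ee_rot: [0.013, -3.141, -0.004]
ft_force: [0.3, -0.5, -0.1]
opening: 0.0426
gripper_force: 0.0
```

Emit:
{"name": "play_rows", "arguments": {"motion": [[[0.25,0.45,0],[0,0,0]],[[0.5,0.9,0],[0,0,0]],[[0.5,0.9,0],[0,0,0]]]}}

```text
t: 7.75
tool_pos: [0.552, 0.2379, 0.2132]
ee_rot: [0.012, -3.141, -0.002]
ft_force: [0.8, 0.1, 0.1]
opening: 0.0424
gripper_force: 0.0
```

Emit:
{"name": "play_rows", "arguments": {"motion": [[[0.25,0.45,0],[0,0,0]],[[0.5,0.88,0],[0,0,0]],[[0.5,0.88,0],[0,0,0]],[[0.5,0.88,0],[0,0,0]]]}}

```text
t: 8.25
tool_pos: [0.5053, 0.3195, 0.2134]
ee_rot: [0.002, 3.138, -0.003]
ft_force: [0.8, -0.1, -0.4]
opening: 0.0426
gripper_force: 0.0
```

Run:
```python
from h import *
s=sense(); print(s["tool_pos"],s["ee_rot"],s["qpos"].__repr__())
d=snap("scene"); w=snap("wrist"); t=snap("top")
a=cv2.resize(d["image"][180:360,240:380],(420,540),interpolation=cv2.INTER_CUBIC)
b=cv2.resize(t["image"][200:290,210:340],(380,263),interpolation=cv2.INTER_CUBIC)
c=cv2.resize(w["image"],(380,277))
cv2.imwrite("pics/c3.png",np.hstack([a,np.vstack([b,c])]))
cv2.imwrite("pics/w3.png",w["image"])
for n,x in(("scene",d),("top",t),("w",w)): np.save(f"pics/{n}3.npy",cloud(x)); cv2.imwrite(f"pics/{n}3.png",x["image"])
P=np.load("pics/w3.npy"); m=(P[...,2]>.06)&(P[...,2]<.1)&(abs(P[...,0]-.5)<.03)&(abs(P[...,1]-.3215)<.03)
print("pin wrist",P[m].mean(0),m.sum()); q=P[m&(P[...,2]>.09)]; print("top",q.mean(0) if len(q) else 0,len(q))
```

```text
[0.50526838 0.31953376 0.21338697] [ 1.94166313e-03  3.13842374e+00 -2.96257041e-03] array([-0.80666268,  0.48735395,  0.22444293,  1.72395697, -0.12498328,
        0.94291609,  1.03544959])
pin wrist [0.49917785 0.32196522 0.08750319] 442
top [0.50102715 0.32199757 0.09400098] 284
```

View pics/c3.png

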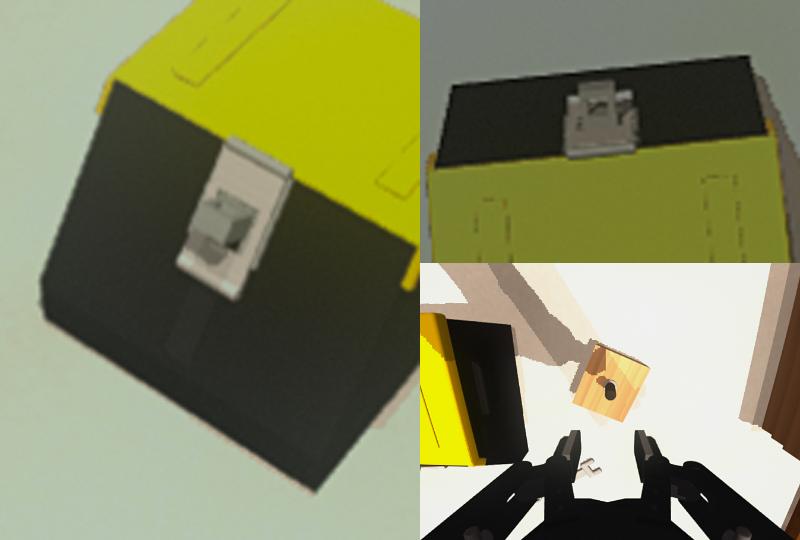

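The hasp is closed: the eye stands through the slot in both views, at (225,215) on the left and (600,100) at upper right. The pin is at about (0.5005, 0.322), so I descend and grip it.

Emit:
{"name": "play_rows", "arguments": {"motion": [[[0.05,0.02,0.5],[0,0,0]],[[0.05,0.02,0.95],[0,0,0]],[[0.05,0.02,0.95],[0,0,0]]]}}

```text
t: 8.78
tool_pos: [0.4976, 0.3206, 0.1157]
ee_rot: [-0.002, -3.139, 0.007]
ft_force: [0.9, -0.3, 1.1]
opening: 0.0427
gripper_force: 0.0
```

Emit:
{"name": "play_rows", "arguments": {"motion": [[[0,0,0.25],[0,0,0]],[[0,0,0.46],[0,0,0]],[[0,0,0.46],[0,0,0]]]}}

```text
t: 9.15
tool_pos: [0.5, 0.3226, 0.0733]
ee_rot: [0.001, 3.138, -0.001]
ft_force: [0.0, -0.3, -0.5]
opening: 0.0427
gripper_force: 0.0
```

Run:
```python
from h import *
s=sense(); print(np.round(s["tool_pos"],4),s["ee_rot"],s["ft_force"])
# eye & strap from earlier clouds
n=np.array([np.cos(.611),0,np.sin(.611)]); dn=np.array([np.sin(.611),0,-np.cos(.611)])
for k in("scene","top"):
    P=np.load(f"pics/{k}3.npy"); q=P[(abs(P[...,1]-.052)<.13)&(P[...,0]>.54)&(P[...,0]<.66)&(P[...,2]>.05)&(P[...,2]<.17)]
    v=q-np.array([.565,0,.16]); h=v@n; r=v@dn
    front=(r>.09)&(r<.14)
    print(k,"front h",np.median(h[front]).round(4), "n",front.sum())
    m=(r>.005)&(r<.025)&(abs(q[:,1]-.052)<.018); print("strap near h",np.median(h[m]).round(4),"yrange",q[m][:,1].min(),q[m][:,1].max())
    m=(r>.060)&(r<.075)&(abs(q[:,1]-.052)<.018); print("strap far h",np.median(h[m]).round(4))
    e=(h>.012)&(r<.06)&(r>.01); print("eye y",np.percentile(q[e][:,1],[1,50,99]).round(4),"r",np.percentile(r[e],[1,99]).round(4),"h",np.percentile(h[e],[50,99]).round(4),e.sum())
    b=(h>.0)&(r>.055)&(r<.09); print("strap y",np.percentile(q[b][:,1],[1,99]).round(4))
```

```text
[0.5    0.3226 0.0733] [ 9.73355278e-04  3.13845390e+00 -6.87607910e-04] [ 0.01188382 -0.28731802 -0.50998113]
scene front h 0.0007 n 2594
strap near h 0.005 yrange 0.0341728723929125 0.0697478784711485
strap far h 0.0049
eye y [0.0397 0.0538 0.0643] r [0.0307 0.0473] h [0.03   0.0338] 188
strap y [-0.0553  0.1596]
top front h -0.0009 n 727
strap near h 0.0036 yrange 0.03511881036087438 0.06849658652730803
strap far h 0.0038
eye y [0.0393 0.0511 0.0627] r [0.0257 0.0489] h [0.0267 0.0312] 110
strap y [-0.0458  0.1569]
```

Emit:
{"name": "play_rows", "arguments": {"motion": [[[0,0,0],[0,0,0]],[[0,0,0],[0,0,0]],[[0,0,0],[0,0,0]],[[0,0,0],[0,0,0]],[[0,0,0],[0,0,0]],[[0,0,0],[0,0,0]]], "gripper": 1, "newtons": 40}}

```text
t: 9.9
tool_pos: [0.5006, 0.3237, 0.0744]
ee_rot: [-0.0, 3.136, 0.002]
ft_force: [-0.5, -1.0, 7.3]
opening: 0.0139
gripper_force: 39.0
```

Emit:
{"name": "play_rows", "arguments": {"motion": [[[0,0,-0.2],[0,0,0]],[[0,0,-0.6],[0,0,0]],[[0,0,-1.0],[0,0,0]],[[0,0,-1.0],[0,0,0]]]}}

```text
t: 10.4
tool_pos: [0.5011, 0.3246, 0.1773]
ee_rot: [-0.0, 3.133, 0.007]
ft_force: [-0.4, 0.3, 0.0]
opening: 0.014
gripper_force: 39.4
```

Emit:
{"name": "play_rows", "arguments": {"motion": [[[0,0,-0.5],[0,0,0]],[[0,0,-0.9],[0,0,0]],[[0,0,-0.9],[0,0,0]],[[0,0,-0.9],[0,0,0]]]}}

```text
t: 10.9
tool_pos: [0.4979, 0.3229, 0.2619]
ee_rot: [-0.001, 3.14, -0.001]
ft_force: [-0.4, -0.3, -1.4]
opening: 0.0139
gripper_force: 39.4
```

Run:
```python
from h import *
s=sense(); print(s["tool_pos"],s["ee_rot"],s["opening"],s["gripper_force"])
d=snap("scene"); t=snap("top")
tp=np.array(s["tool_pos"])
for k,x in(("scene",d),("top",t)):
    P=cloud(x); m=(abs(P[...,0]-tp[0])<.03)&(abs(P[...,1]-tp[1])<.03)&(P[...,2]>tp[2]-.09)&(P[...,2]<tp[2]-.016)
    q=P[m]; print(k,len(q))
    for lo,hi in((.075,.06),(.06,.045),(.045,.033),(.033,.02)):
        b=q[(q[:,2]>tp[2]-lo)&(q[:,2]<tp[2]-hi)]
        if len(b): print(lo,b.mean(0).round(4)-tp.round(4),len(b))
im=d["image"]; cv2.imwrite("pics/c4.png",cv2.resize(im[140:340,330:560],None,fx=2.6,fy=2.6))
```

```text
[0.49793172 0.32288271 0.26190683] [-9.49318501e-04  3.13978770e+00 -1.16990551e-03] 0.013929000567904953 39.443020820617676
scene 169
0.075 [ 0.0027  0.0002 -0.064 ] 18
0.06 [ 0.003   0.0004 -0.0524] 36
0.045 [ 0.0038  0.0004 -0.0398] 23
0.033 [ 0.0059  0.0012 -0.0246] 75
top 19
0.075 [-0.0043 -0.004  -0.0614] 4
0.06 [-0.0042 -0.0041 -0.0547] 5
0.033 [-0.0097  0.0016 -0.0261] 10
```

View pics/c4.png

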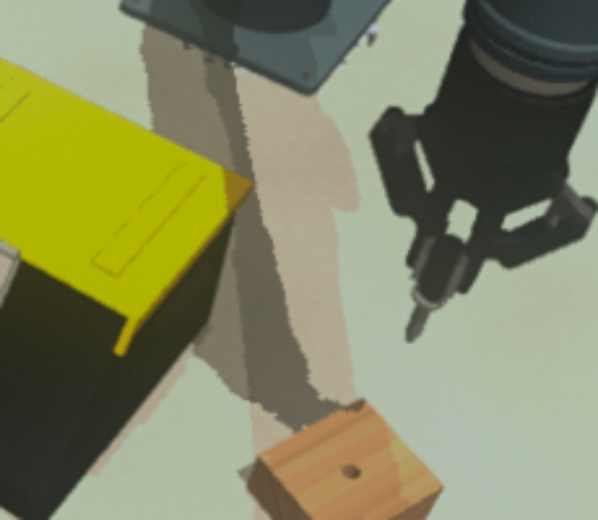

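The pin hangs straight in the grip, with its tip at (412,335), and the offcut hole is empty at (352,472). I carry it to the eye and tilt the tool on the way.

Emit:
{"name": "play_rows", "arguments": {"motion": [[[-0.1,-0.2,0],[0,-0.05,0]],[[-0.2,-0.45,0],[0,-0.1,0]],[[-0.25,-0.7,0],[0,-0.15,0]],[[-0.25,-0.9,0],[0,-0.1945,0]],[[-0.25,-0.9,0],[0,-0.1945,0]]]}}

```text
t: 11.62
tool_pos: [0.5215, 0.2317, 0.2605]
ee_rot: [-0.003, 2.529, -0.003]
ft_force: [0.3, -0.6, 0.0]
opening: 0.0137
gripper_force: 39.4
```

Emit:
{"name": "play_rows", "arguments": {"motion": [[[0,-0.45,0],[0,0,0]],[[0,-0.9,0],[0,0,0]],[[0,-0.9,0],[0,0,0]]]}}

```text
t: 12.0
tool_pos: [0.5226, 0.1388, 0.2612]
ee_rot: [0.007, 2.53, -0.004]
ft_force: [-0.5, 0.2, -0.5]
opening: 0.0137
gripper_force: 39.5
```

Emit:
{"name": "play_rows", "arguments": {"motion": [[[0,-0.4,0],[0,0,0]],[[0,-0.7,0],[0,0,0]],[[0,-0.9,0],[0,0,0]],[[0,-0.9,0],[0,0,0]],[[0,-0.9,0],[0,0,0]]]}}

```text
t: 12.62
tool_pos: [0.5239, 0.0543, 0.2624]
ee_rot: [-0.002, 2.528, 0.0]
ft_force: [-0.6, -0.1, -0.4]
opening: 0.0137
gripper_force: 39.5
```

```bash
cat > ins.py <<'E'
from h import *
u=np.array([-np.sin(.611),0,np.cos(.611)]); M=np.array([.5975,.052,.145]); Rt=R.from_rotvec([0,-.611,0])*R.from_rotvec([0,np.pi,0])
if __name__=="__main__":
    print(np.round(sense()["tool_pos"],4),np.round(sense()["ee_rot"],4))
    for k in(.0883,.0783,.0283): print(k,(M+k*u).round(4),rows_to(M+k*u,Rt))
E
python3 ins.py
```

```text
[0.5239 0.0543 0.2624] [-2.1000e-03  2.5277e+00  5.0000e-04]
0.0883 [0.5468 0.052  0.2173] (array([ 0.072, -0.023,  0.5  ]), array([0.0003, 0.0009, 0.0004]))
0.0783 [0.5526 0.052  0.2091] (array([ 0.072, -0.023,  0.6  ]), array([0.0003, 0.0009, 0.0004]))
0.0283 [0.5813 0.052  0.1682] (array([ 0.074, -0.024,  1.1  ]), array([0.0003, 0.0009, 0.0004]))
```

Emit:
{"name": "play_rows", "arguments": {"motion": [[[0.04,-0.02,0.25],[0,0,0]],[[0.07,-0.023,0.6],[0,0.001,0]],[[0.07,-0.023,0.6],[0,0.001,0]],[[0.07,-0.023,0.6],[0,0.001,0]]]}}

```text
t: 13.12
tool_pos: [0.5527, 0.0535, 0.2082]
ee_rot: [-0.004, 2.532, 0.004]
ft_force: [0.3, -0.8, -0.9]
opening: 0.0135
gripper_force: 39.5
```

Run:
```python
from ins import *
d=snap("scene"); P=cloud(d); im=d["image"]
cv2.imwrite("pics/c5.png",cv2.resize(im[190:290,280:380],(600,600),interpolation=cv2.INTER_CUBIC))
def px(p): return cv2.projectPoints(np.array([p]),np.array(d["rvec"],float),np.array(d["tvec"],float),d["K"],np.array(d["dist_coeffs"],float))[0].ravel()
tp=np.array(sense()["tool_pos"]); tip=tp-.0703*u
print("tcp err vs plan",tp-(M+.0783*u))
for n,p in(("mouth",M),("tip",tip),("tcp",tp)): print(n,p.round(4),((px(p)-[280,190])*6).round(0))
q=P[190:290,280:380].reshape(-1,3); v=q-M
x=np.array([np.cos(.611),0,np.sin(.611)])
a,b,c=v@x,v[:,1],v@u
for lo,hi in((.012,.02),(.02,.03),(.03,.044)):
    m=(c>lo)&(c<hi)&(abs(a)<.012)&(abs(b)<.014); print("shank",lo,a[m].mean().round(4),b[m].mean().round(4),np.percentile(b[m],[5,95]).round(4),m.sum())
m=(c>-.02)&(c<.003)&(abs(b)<.016)&(a>-.01)&(a<.018); print("eye y",np.percentile(b[m],[2,98]).round(4),"a max",a[m].max(),m.sum())
```

```text
tcp err vs plan [ 0.00024054  0.00067326 -0.00169503]
mouth [0.5975 0.052  0.145 ] [212. 355.]
tip [0.5932 0.0527 0.1499] [223. 337.]
tcp [0.5528 0.0527 0.2074] [312. 120.]
shank 0.012 -0.0014 0.0029 [-0.0118  0.0114] 31
shank 0.02 0.0 0.0021 [-0.0108  0.007 ] 40
shank 0.03 0.002 0.0032 [-0.0022  0.0074] 47
eye y [-0.0122  0.0123] a max 0.016354916895672488 207
```

View pics/c5.png

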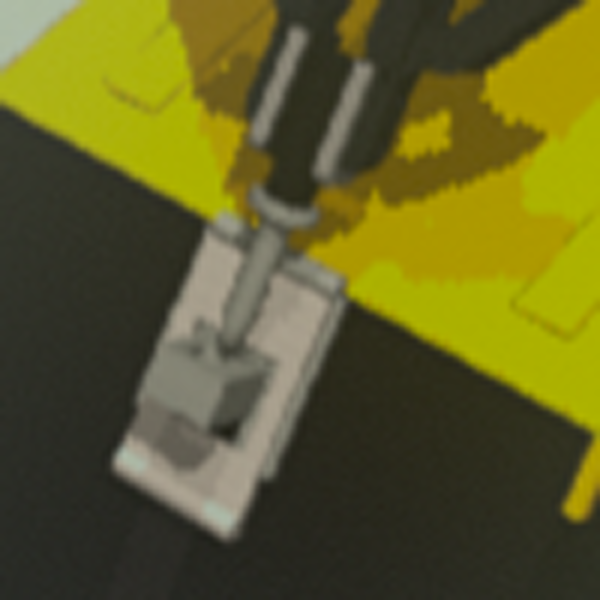

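The pin tip at about (230,350) is just above the eye's mouth at about (212,355), and the offsets are within the fit. I insert gently.

Emit:
{"name": "play_rows", "arguments": {"motion": [[[0,-0.005,0.06],[0,0,0]],[[0,-0.005,0.12],[0,0,0]],[[0,-0.005,0.18],[0,0,0]],[[0,-0.005,0.18],[0,0,0]]]}}

```text
t: 13.68
tool_pos: [0.5629, 0.052, 0.1944]
ee_rot: [-0.004, 2.531, 0.001]
ft_force: [0.1, -0.0, 0.3]
opening: 0.0137
gripper_force: 39.5
```

```bash
python3 ins.py; python3 -c "
from ins import *
s=sense();print(s['ft_force'],s['ft_torque'])"
```

```text
[0.5629 0.052  0.1944] [-3.9000e-03  2.5315e+00  8.0000e-04]
0.0883 [0.5468 0.052  0.2173] (array([-0.  ,  0.  , -0.28]), array([ 0.0005, -0.0003,  0.0008]))
0.0783 [0.5526 0.052  0.2091] (array([-0.  ,  0.  , -0.18]), array([ 0.0005, -0.0003,  0.0008]))
0.0283 [0.5813 0.052  0.1682] (array([-0.001, -0.   ,  0.32 ]), array([ 0.0005, -0.0003,  0.0008]))
[ 0.10649483 -0.00467852  0.27394952] [ 0.0208834   0.64483216 -0.05859694]
```

Emit:
{"name": "play_rows", "arguments": {"motion": [[[0,0,0.1],[0,0,0]],[[0,0,0.18],[0,0,0]],[[0,0,0.25],[0,0,0]],[[0,0,0.29],[0,0,0]],[[0,0,0.29],[0,0,0]]]}}

```text
t: 14.3
tool_pos: [0.5796, 0.0509, 0.171]
ee_rot: [-0.002, 2.531, 0.0]
ft_force: [-0.2, 0.5, -0.1]
opening: 0.014
gripper_force: 39.5
```

Emit:
{"name": "play_rows", "arguments": {"motion": [[[0,0,0.03],[0,0,0]],[[0,0,0.03],[0,0,0]]]}}

```text
t: 14.55
tool_pos: [0.5813, 0.0507, 0.169]
ee_rot: [-0.001, 2.53, 0.0]
ft_force: [-3.6, 0.4, 4.3]
opening: 0.0132
gripper_force: 40.4
```

```bash
python3 ins.py
python3 - <<'E'
from h import *
d=snap("scene"); print(sense()["ft_force"])
cv2.imwrite("pics/c6.png",cv2.resize(d["image"][190:290,280:380],(600,600),interpolation=cv2.INTER_CUBIC))
E
```

```text
[0.5813 0.0507 0.169 ] [-1.3000e-03  2.5299e+00  3.0000e-04]
0.0883 [0.5468 0.052  0.2173] (array([ 0.005,  0.013, -0.593]), array([0.0002, 0.0002, 0.0003]))
0.0783 [0.5526 0.052  0.2091] (array([ 0.005,  0.013, -0.493]), array([0.0002, 0.0002, 0.0003]))
0.0283 [0.5813 0.052  0.1682] (array([0.005, 0.013, 0.007]), array([0.0002, 0.0002, 0.0003]))
[-4.0185383  -0.24928929  4.52071536]
```

View pics/c6.png

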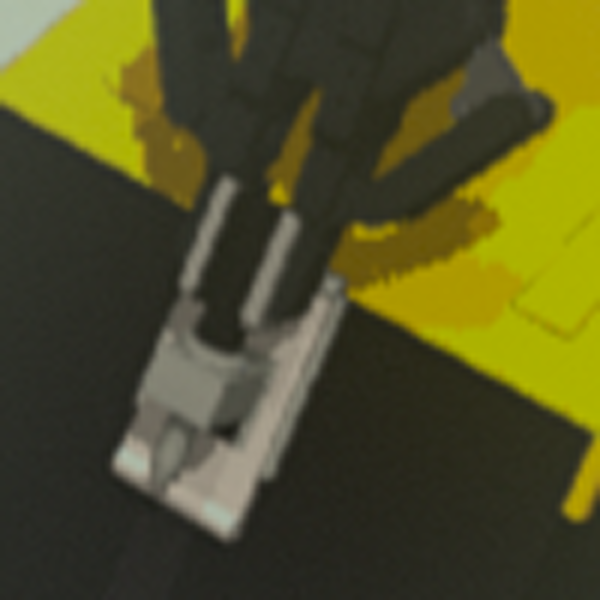

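The collar is on the eye at (215,340), the shank comes out below at (170,450), and the axial force is about 6 N. I release and back straight off along the tool axis.

Emit:
{"name": "play_rows", "arguments": {"motion": [[[0,0,0],[0,0,0]],[[0,0,0],[0,0,0]],[[0,0,0],[0,0,0]],[[0,0,0],[0,0,0]]], "gripper": 0}}

```text
t: 15.1
tool_pos: [0.5814, 0.0504, 0.1686]
ee_rot: [-0.0, 2.531, 0.0]
ft_force: [0.9, -0.7, -0.6]
opening: 0.0426
gripper_force: 0.0
```

Emit:
{"name": "play_rows", "arguments": {"motion": [[[0,0,-0.15],[0,0,0]],[[0,0,-0.4],[0,0,0]],[[0,0,-0.8],[0,0,0]],[[0,0,-1],[0,0,0]],[[0,0,-1],[0,0,0]]]}}

```text
t: 15.72
tool_pos: [0.5238, 0.0505, 0.2521]
ee_rot: [0.0, 2.528, 0.001]
ft_force: [-0.0, 0.2, 0.3]
opening: 0.0429
gripper_force: 0.0
```

Run:
```python
from ins import *
s=sense(); print(s["tool_pos"],s["ft_force"],s["opening"])
d=snap("scene"); P=cloud(d)
cv2.imwrite("pics/c7.png",cv2.resize(d["image"][170:290,270:390],(600,600),interpolation=cv2.INTER_CUBIC))
q=P[170:290,270:390].reshape(-1,3); v=q-M; x=np.array([np.cos(.611),0,np.sin(.611)]); a,b,c=v@x,v[:,1],v@u
for lo,hi in((.008,.02),(.02,.03),(.03,.045),(.045,.06)):
    m=(c>lo)&(c<hi)&(abs(a)<.012)&(abs(b)<.014); print(lo,a[m].mean().round(4),b[m].mean().round(4),m.sum())
```

```text
[0.52380001 0.05053855 0.25212537] [-0.01483361  0.24643887  0.2676182 ] 0.042942867672812884
0.008 0.0027 0.0023 65
0.02 0.002 0.0021 55
0.03 0.0042 0.0017 70
0.045 0.0026 0.0002 29
```

View pics/c7.png

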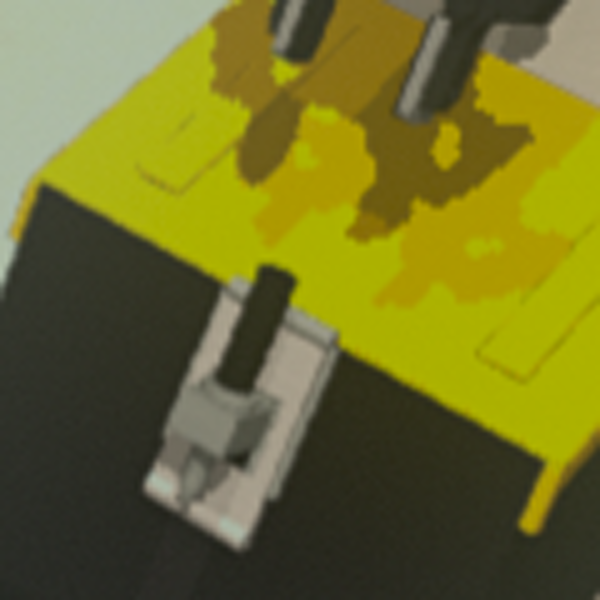

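The pin stands in the eye with its collar seated at (235,390) and its shank out below at (190,480). The strap is flat and the gripper is clear, so I hand in the job.

```bash
python3 -c "
from cell import job_done
print(job_done())"
```

```text
the job is handed in; nothing more can be done
None
```

The box is locked and the job handed in: the strap lies flat with the eye through its slot, the pin's collar rests on the eye, the gripper is clear, and I did not touch the tin, tape or spanner.

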